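# Put the ink bottles back on their drip dishes, light to dark

## Robot

A 6-joint arm with a two-finger parallel gripper is mounted at the origin on the work surface. World frame = base frame: x ahead of the robot, y to its left, z up, the work surface at z = 0. Lengths are in mm, angles in rad, forces in N, time in s.
With the tool pointing down it reaches from about 350 to 975 mm from the base axis. Payload 7.1 kg.
Tool frame: the origin (TCP) lies between the finger pads; the fingertips stand 22 mm ahead of it and the grasp point (between the pads) lies 3 mm ahead of it; x points along the fingers, z is the direction in which the jaws open and shut, and the axes are right-handed (so a half turn about x gives the same grasp; the last joint's range is limited). The gripper opens to 88 mm and grips with 3 to 60 N. Pads are 20 mm wide; open, the fingers measure 115 mm over their backs; the gripper's body (75 mm by 178 mm) begins 61 mm behind the grasp point.
Start: joints at [-1.262, 0.423, 1.63, -0, 1.089, -0.019], TCP at [201.243, -591.698, 244.675] pointing down, gripper open.
Joint ranges: [-3, 3], [-0.9, 2.11], [0.09, 2.58], [-1.31, 4.45], [0.11, 2.69], [-2.54, 2.54]. Speed limits (rad/s): [2.39, 2.39, 3.01, 3.14, 3.14, 3.14].

## Interface

Orientations are given as a rotation vector (axis times angle).
In Python, from workcell import ctrl gives the robot as it stands.
- The arm moves only by the shell command python3 -m creep 'ROWS'. ROWS is JSON, one flat list of numbers, 7 for each row, row after row: the opening, from 0 (shut) to 1 (fully open), then the shift along the tool's x, y, z as a fraction of full scale, then the turn, a rotation vector about the tool's x, y, z as a fraction of full scale. In form: [hand, dx, dy, dz, wx, wy, wz, hand, dx, dy, dz, wx, wy, wz, ...]. A call has 1 to 8 rows; each row is the pose to reach, as a shift and turn from the pose commanded when the call began, along the tool's axes at that moment; what a row does not reach only later rows make up. Full scale, the value 1, is 1000 mm for a shift and 30 degrees for a turn. A row lasts 1/8 s, in which the tool goes at most 62.5 mm and 10.7 degrees, less where a joint would pass 70% of its speed; a pose out of reach is approached as far as the arm can. A call with a number of a shift or a turn outside -1 to 1 is refused whole. A call with a gripper value outside its range is refused whole. The fingers move at their own pace and stop on an object; the grip force is fixed at half the most. Time passes only in rows, so rows that repeat a pose let the fingers close. It gives the time, the measured TCP pose, the force and the opening at its end, in the units of the state.
- ctrl.get_obs(): the state, without advancing time (a new reading comes with each control period).
- ctrl.get_image(name): name is "side" or "top"; returns a dict with "frame" (420x560x3 uint8, red, green, blue), "intrinsics" (3x3 intrinsics, pixels), "k1" (the pictures are not rectified: a ray, as slopes to the right and down, at radius r is drawn at 1 + k1 r^2 times it, then the intrinsics apply), "position" and "orientation" of the camera in the world. Camera axes: x right, y down, z forward; pixel columns grow to the right and rows downward; lengths in mm; the calibration is good to about 2 mm. A picture is of the moment at which its call begins. There is no depth.
- ctrl.close_job(): hands the job in, once; it reports no verdict.
The state is a dict: "t": time; "qpos": joint angles; "qvel": joint speeds; "joint_torque": joint torques, N m; "ee_pos": TCP position; "orientation": TCP orientation; "ft_force": force on the tool from outside, world axes, zero at the start; "moment": the same for the moment, N m; "width": finger opening in mm.
Only numpy, scipy, OpenCV 4.12 (cv2) and the standard library are available. Lean on these libraries where they do the work, as an engineer would, in place of code of your own. Each camera call takes 0.05 s, during which the arm holds its last target.

## Task

Stand each of the four slim ink dropper bottles upright inside the rim of the drip dish of its own colour, one at a time from light to dark: white first, then yellow, then red, then blue. Never let a bottle tip over, and leave the two squat paint jars where they stand.

Things in the scene. Friction and masses are not known exactly. Their poses are not given: they have to be found in the camera images.
- ink_white_center (a point): white ink dropper bottle, loose, upright: round body 32 mm in diameter and 64 mm high, all white, then a shoulder, a black collar (19 mm wide) and a white rubber bulb (13 mm wide); 92 mm high in all, about 70 g. The point is on its axis, half-way up: 46 mm above its underside (so 46 mm above the table at the start); z points up along the bottle.
- ink_yellow_center (a point): yellow ink dropper bottle, loose, upright: round body 32 mm in diameter and 64 mm high, all yellow, then a shoulder, a black collar (19 mm wide) and a yellow rubber bulb (13 mm wide); 92 mm high in all, about 70 g. The point is on its axis, half-way up: 46 mm above its underside (so 46 mm above the table at the start); z points up along the bottle.
- ink_red_center (a point): red ink dropper bottle, loose, upright: round body 32 mm in diameter and 64 mm high, all red, then a shoulder, a black collar (19 mm wide) and a red rubber bulb (13 mm wide); 92 mm high in all, about 70 g. The point is on its axis, half-way up: 46 mm above its underside (so 46 mm above the table at the start); z points up along the bottle.
- ink_blue_center (a point): blue ink dropper bottle, loose, upright: round body 32 mm in diameter and 64 mm high, all blue, then a shoulder, a black collar (19 mm wide) and a blue rubber bulb (13 mm wide); 92 mm high in all, about 70 g. The point is on its axis, half-way up: 46 mm above its underside (so 46 mm above the table at the start); z points up along the bottle.
- dish_white: white round drip dish, fixed to the table: 70 mm outside diameter, flat floor 62 mm across and 4 mm above the table, rim 4 mm thick and 9 mm above the table. Origin at its centre on the table; z up.
- dish_yellow: yellow round drip dish, fixed to the table: 70 mm outside diameter, flat floor 62 mm across and 4 mm above the table, rim 4 mm thick and 9 mm above the table. Origin at its centre on the table; z up.
- dish_red: red round drip dish, fixed to the table: 70 mm outside diameter, flat floor 62 mm across and 4 mm above the table, rim 4 mm thick and 9 mm above the table. Origin at its centre on the table; z up.
- dish_blue: blue round drip dish, fixed to the table: 70 mm outside diameter, flat floor 62 mm across and 4 mm above the table, rim 4 mm thick and 9 mm above the table. Origin at its centre on the table; z up.
- jar_red_center (a point): squat clear paint jar with a flat red lid that bears a plain white round label (34 mm), loose, to be left alone: 58 mm in diameter, 50 mm high, no dropper. The point is on its axis, half-way up, 25 mm above the table.
- jar_blue_center (a point): squat clear paint jar with a flat blue lid that bears a plain white round label (34 mm), loose, to be left alone: 58 mm in diameter, 50 mm high, no dropper. The point is on its axis, half-way up, 25 mm above the table.
Not all that is in view belongs to the job. What is shaped like the part that bears ink_red_center but green or pink is not meant.

How it is judged:
By the outcome, as a careful person would: the job done as asked, in the order asked, and still so for the second after the job is handed in, with the robot touching nothing.
It also fails if it takes over 112 s, if anything falls off the work surface, if the arm or the gripper's body presses on something with over 40 N, if the wrist force passes 120 N, or if a joint passes its speed limit or range.

## Working session

There is one attempt and no reset: what is moved stays moved. The work goes in short steps, Python scripts to look and compute and a shell command to move; the robot and the scene stay as the last step left them, time stands still between calls to the robot, and variables do not carry over. Pictures are saved under pics/ and viewed, and the job is handed in when it is done.

```bash
mkdir -p pics
cat > h.py <<'E'
import numpy as np, cv2
from workcell import ctrl
from scipy.spatial.transform import Rotation as R
E
python3 - <<'E'
from h import *
o=ctrl.get_obs(); print(o)
for n in("top","side"):
    im=ctrl.get_image(n); cv2.imwrite(f"pics/{n}0.png",im["frame"][:,:,::-1])
    print(n,im["intrinsics"],im["k1"],im["position"],im["orientation"])
    np.save(n+"0.npy",im,allow_pickle=True)
E
```

```text
{'t': 0.0, 'qpos': array([-1.26199311e+00,  4.23854559e-01,  1.63069439e+00,  1.03359354e-05,
        1.08858273e+00, -1.90158019e-02]), 'qvel': array([ 7.49691833e-04, -1.11901530e-03,  8.45476566e-04, -3.87376262e-04,
       -1.67959603e-03,  8.40770517e-05]), 'joint_torque': array([-2.17804845e-03, -5.44633698e+01, -2.73666877e+01,  6.41845074e-02,
        2.28467421e-02, -1.36342119e-04]), 'ee_pos': array([ 201.09498736, -591.21127846,  243.89137725]), 'orientation': array([ 0.96535199,  1.34789659, -0.96381618]), 'ft_force': array([-0.66428555,  0.63899723,  0.31673988]), 'moment': array([ 0.03696386, -0.00191638, -0.01180536]), 'width': 87.44927612926436}
top [[457.59639133   0.         282.64444832]
 [  0.         457.59639133 207.19634028]
 [  0.           0.           1.        ]] 0.019629948330449388 [ 421.02798507  -16.26142736 1253.81547927] [-2.15741166  2.18820628 -0.11318352]
side [[386.25836379   0.         284.36708576]
 [  0.         386.25836379 212.79923265]
 [  0.           0.           1.        ]] 0.023339232166993552 [ 405.4059145  -765.98416509  507.98101569] [-2.10050332  0.22346711 -0.09483847]
```

View pics/top0.png

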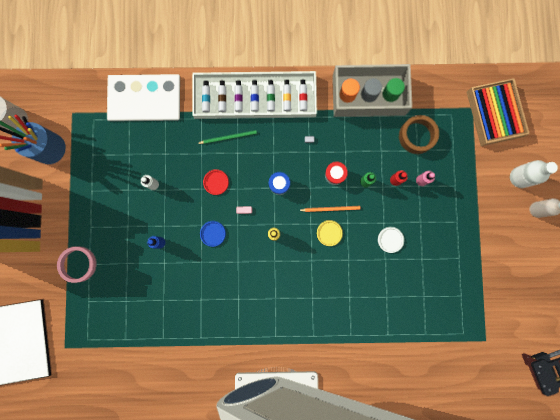

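View pics/side0.png

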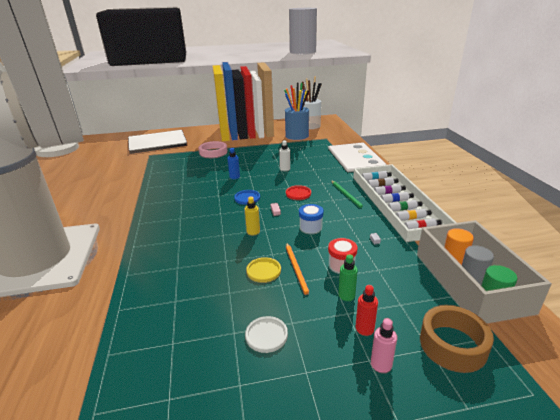

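```bash
cat >> h.py <<'E'
def ray(im,px):
    K=im["intrinsics"];k=im["k1"]
    d=(np.array(px,float)-K[:2,2])/[K[0,0],K[1,1]]
    u=d.copy()
    for _ in range(20): u=d/(1+k*(u@u))
    return R.from_rotvec(im["orientation"]).as_matrix()@np.array([u[0],u[1],1])
def onz(im,px,z):
    r=ray(im,px);c=np.array(im["position"]);return c+r*(z-c[2])/r[2]
def proj(im,P):
    c=R.from_rotvec(im["orientation"]).as_matrix().T@(np.array(P,float)-im["position"])
    u=c[:2]/c[2];u=u*(1+im["k1"]*(u@u));K=im["intrinsics"]
    return u*[K[0,0],K[1,1]]+K[:2,2]
def load(n): return np.load(n,allow_pickle=True).item()
E
python3 - <<'E'
from h import *
t=load("top0.npy");s=load("side0.npy")
print(R.from_rotvec(ctrl.get_obs()["orientation"]).as_matrix().round(3))
f=t["frame"][:,:,::-1]
c=[f[y-20:y+20,x-30:x+30] for x,y in [(150,185),(275,235),(400,178),(155,242)]]
c=[cv2.resize(a,None,fx=6.6,fy=6.6,interpolation=cv2.INTER_NEAREST) for a in c]
cv2.imwrite("pics/c0.png",np.vstack([np.hstack(c[:2]),np.hstack(c[2:])]))
hsv=cv2.cvtColor(t["frame"],cv2.COLOR_RGB2HSV)
# dishes
for n,(x,y) in dict(white=(391,240),yellow=(330,234),red=(216,182),blue=(213,234)).items():
    w=hsv[y-20:y+20,x-20:x+20]
    m=(w[...,2]>150)&((w[...,1]<60) if n=="white" else (abs(w[...,0].astype(int)-w[20,20,0])<8)|((abs(w[...,0].astype(int)-w[20,20,0])>172)))
    nl,l,st,ce=cv2.connectedComponentsWithStats(m.astype(np.uint8))
    i=l[20,20];cx=ce[i]+[x-20,y-20]
    print(n,cx,st[i],onz(t,cx,8).round(1),"side",proj(s,onz(t,cx,8)).round(1))
E
```

```text
[[-0.     0.947  0.322]
 [ 0.001  0.322 -0.947]
 [-1.    -0.    -0.001]]
white [390.46691176 239.44669118] [  7   7  26  26 544] [ 452.8 -314.9    8. ] side [265.6 331.2]
yellow [329.01153846 232.62884615] [  7   6  25  26 520] [ 473.6 -148.5    8. ] side [262.9 267.4]
red [215.26190476 181.7797619 ] [  7   7  25  26 504] [617.7 160.8   8. ] side [297.4 190.9]
blue [212.48434238 233.41336117] [  7   7  25  26 479] [476.  168.4   8. ] side [246.3 195.5]
```

View pics/c0.png

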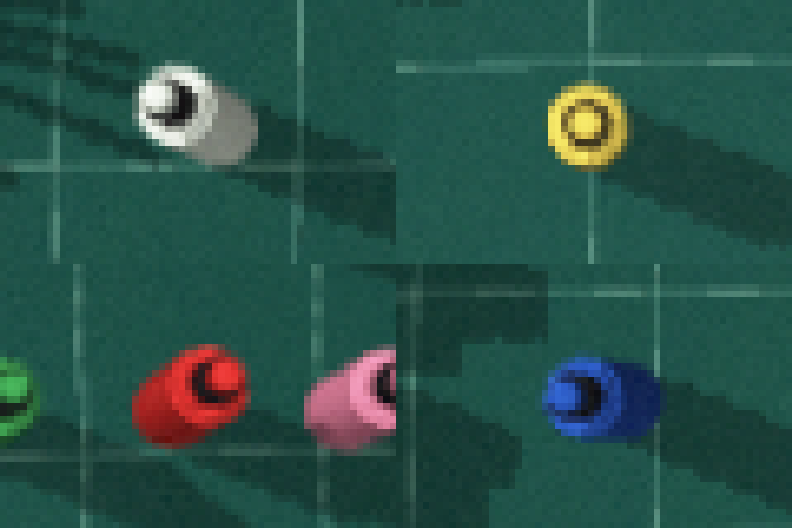

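Run:
```python
from h import *
t=load("top0.npy");s=load("side0.npy")
D=dict(white=((120,165),(160,98),(178,107)),yellow=((245,215),(191,124),(193,126)),red=((370,158),(227,111),(208,121)),blue=((125,222),(170,132),(187,134)))
for n,(o,b,h) in D.items():
    pb=np.array(o)+np.array(b)/6.6-.5; ph=np.array(o)+np.array(h)/6.6-.5
    B=onz(t,pb,91);H=onz(t,ph,64)
    print(n,pb.round(1),B.round(1),H.round(1),"side top",proj(s,[*H[:2],92]).round(1),"bot",proj(s,[*H[:2],0]).round(1))
for n,p in dict(jarred=(336,172.5),jarblue=(279.5,182.5)).items(): print(n,onz(t,p,50).round(1))
for n,p in dict(green=(369,178),pink=(428,177)).items(): print(n,onz(t,p,85).round(1))
f=s["frame"][:,:,::-1]
c=[f[y-40:y+40,x-30:x+30] for x,y in [(285,155),(252,215),(367,310),(233,163)]]
c=[cv2.resize(a,None,fx=6,fy=6,interpolation=cv2.INTER_NEAREST) for a in c]
cv2.imwrite("pics/c1.png",cv2.resize(np.hstack(c),None,fx=.55,fy=.55))
```

```text
white [143.7 179.3] [613.3 331.8  91. ] [614.1 332.8  64. ] side top [283.3 140.8] bot [284.  168.6]
yellow [273.4 233.3] [470.4   1.5  91. ] [470.8   1.1  64. ] side top [249.7 197.2] bot [252.4 231.2]
red [403.9 174.3] [ 617.3 -335.8   91. ] [ 617.9 -335.5   64. ] side top [368.5 286.1] bot [363.7 327.3]
blue [150.3 241.5] [454.2 313.   91. ] [454.1 314.   64. ] side top [231. 148.] bot [233.8 176.5]
jarred [ 631.6 -166.5   50. ]
jarblue [606.8 -15.7  50. ]
green [ 609.9 -247.    85. ]
pink [ 610.4 -399.3   85. ]
```

View pics/c1.png

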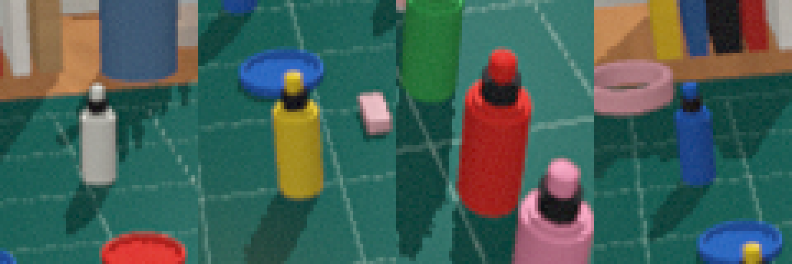

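```bash
cat > go.py <<'E'
import sys
from h import *
# goal: x y z(TCP); tool should be down with jaw z = +x world
g=np.array([float(a) for a in sys.argv[1:4]])
o=ctrl.get_obs();M=R.from_rotvec(o["orientation"])
G=R.from_matrix(np.array([[0,0,1],[0,-1,0],[-1,0,0]],float).T@np.eye(3)) if 0 else R.from_matrix(np.column_stack([[0,0,-1],[0,1,0],[1,0,0]]))
print("t",round(o["t"],2),"at",o["ee_pos"].round(1),"w",round(o["width"],1),"F",o["ft_force"].round(1),"q",o["qpos"].round(2))
print("shift/1000",(M.inv().apply(g-o["ee_pos"])/1000).round(4),"turn/30deg",((M.inv()*G).as_rotvec(True)/30).round(3))
E
python3 go.py 614 332 240; python3 go.py 320 -260 240
```

```text
t 0.1 at [ 201.1 -591.3  244. ] w 87.8 F [-0.4 -0.9 -0.2] q [-1.26  0.42  1.63 -0.    1.09 -0.02]
shift/1000 [ 0.005   0.6882 -0.7412] turn/30deg [-2.374e+00 -2.000e-03 -2.000e-03]
t 0.1 at [ 201.1 -591.3  244. ] w 87.8 F [-0.4 -0.9 -0.2] q [-1.26  0.42  1.63 -0.    1.09 -0.02]
shift/1000 [ 0.0044  0.2192 -0.2753] turn/30deg [-2.374e+00 -2.000e-03 -2.000e-03]
```

```bash
python3 -m creep '[1,0,0.3,-0.33,-1,0,0, 1,0,0.3,-0.33,-1,0,0, 1,0,0.3,-0.33,-1,0,0, 1,0,0.3,-0.33,-1,0,0, 1,0,0.3,-0.33,-1,0,0, 1,0,0.3,-0.33,-1,0,0, 1,0,0.3,-0.33,-1,0,0, 1,0,0.3,-0.33,-1,0,0]'; python3 go.py 614 332 200
```

```text
t: 1.1
ee_pos: [379.7, -179.6, 244.6]
orientation: [0.559, 1.498, -0.559]
ft_force: [-0.3, -0.7, 0.6]
width: 88.0
t 1.1 at [ 379.7 -179.6  244.6] w 88.0 F [-0.3 -0.7  0.6] q [-0.47  0.12  2.06  0.    0.97  0.24]
shift/1000 [ 0.0448  0.5401 -0.158 ] turn/30deg [-1.364e+00 -1.000e-03 -1.000e-03]
```

```bash
python3 -m creep '[1,0,0.42,-0.12,-1,0,0, 1,0,0.42,-0.12,-1,0,0, 1,0,0.42,-0.12,-1,0,0, 1,0,0.42,-0.12,-1,0,0, 1,0,0.42,-0.12,-1,0,0, 1,0,0.42,-0.12,-1,0,0, 1,0,0.42,-0.12,-1,0,0, 1,0,0.42,-0.12,-1,0,0]'; python3 go.py 614 332.5 200
```

```text
t: 2.1
ee_pos: [567.2, 214.8, 244.0]
orientation: [0.152, 1.565, -0.151]
ft_force: [0.3, -0.7, -1.0]
width: 88.1
t 2.1 at [567.2 214.8 244. ] w 88.1 F [ 0.3 -0.7 -1. ] q [0.34 0.4  1.67 0.   1.07 0.54]
shift/1000 [0.0441 0.1245 0.0233] turn/30deg [-0.368  0.001 -0.001]
```

```bash
python3 -m creep '[0.8,0.044,0.1245,0.0233,-0.368,0,0, 0.8,0.044,0.1245,0.0233,-0.368,0,0, 0.8,0.044,0.1245,0.0233,-0.368,0,0, 0.8,0.044,0.1245,0.0233,-0.368,0,0, 0.8,0.044,0.1245,0.0233,-0.368,0,0]'; python3 go.py 614 332.5 52
python3 - <<'E'
from h import *
for n in("top","side"):
    im=ctrl.get_image(n); cv2.imwrite(f"pics/{n}1.png",im["frame"][:,:,::-1])
a=cv2.imread("pics/top1.png")[110:260,60:260];b=cv2.imread("pics/side1.png")[60:210,190:390]
cv2.imwrite("pics/c2.png",cv2.resize(np.hstack([a,b]),None,fx=2,fy=2))
E
```

```text
t: 2.72
ee_pos: [612.6, 328.0, 201.3]
orientation: [0.003, 1.571, -0.004]
ft_force: [-0.3, 0.3, -0.5]
width: 70.6
t 2.73 at [612.6 328.  201.3] w 70.6 F [-0.3  0.3 -0.5] q [ 0.47  0.57  1.49 -0.    1.08  0.48]
shift/1000 [0.1493 0.0046 0.0014] turn/30deg [-0.009  0.     0.001]
```

View pics/c2.png

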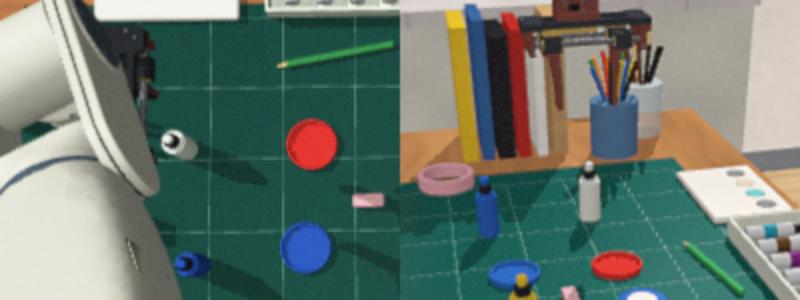

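```bash
python3 -m creep '[0.8,0.06,0.0035,0.001,0,0,0, 0.8,0.09,0.0035,0.001,0,0,0, 0.8,0.09,0.0035,0.001,0,0,0]'; python3 go.py 614 332.5 51
python3 - <<'E'
from h import *
for n in("top","side"):
    im=ctrl.get_image(n); cv2.imwrite(f"pics/{n}1.png",im["frame"][:,:,::-1])
a=cv2.imread("pics/top1.png")[110:260,60:260];b=cv2.imread("pics/side1.png")[90:190,220:353]
cv2.imwrite("pics/c2.png",np.hstack([cv2.resize(a,(400,400)),cv2.resize(b,(400,400))]))
E
```

```text
t: 3.2
ee_pos: [612.1, 331.8, 108.8]
orientation: [0.001, 1.575, -0.005]
ft_force: [-0.3, 0.4, -0.5]
width: 70.4
t 3.2 at [612.1 331.8 108.8] w 70.4 F [-0.3  0.4 -0.5] q [ 0.48  0.68  1.53 -0.    0.93  0.48]
shift/1000 [0.0578 0.0009 0.0021] turn/30deg [-0.007 -0.008  0.004]
```

View pics/c2.png

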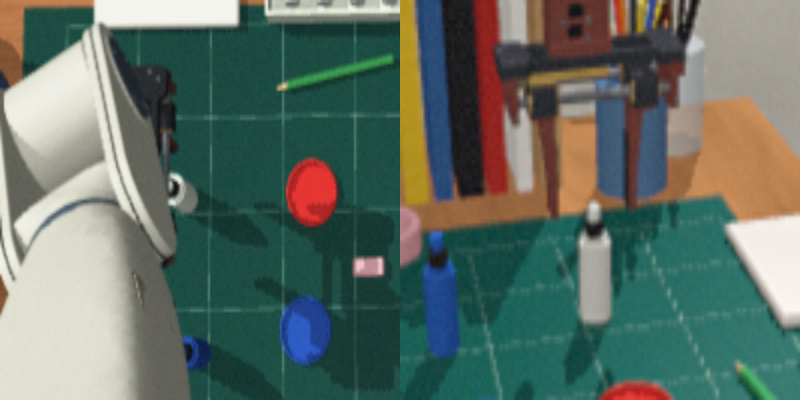

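```bash
python3 -m creep '[0.8,0.03,0.001,0.001,0,0,0, 0.8,0.059,0.001,0.001,0,0,0, 0.8,0.059,0.001,0.001,0,0,0, 0,0.059,0.001,0.001,0,0,0, 0,0.059,0.001,0.001,0,0,0, 0,0.059,0.001,0.001,0,0,0, 0,0.059,0.001,0.001,0,0,0]'; python3 go.py 614 332.5 200
```

```text
t: 4.18
ee_pos: [614.8, 334.5, 52.3]
orientation: [0.003, 1.57, -0.002]
ft_force: [0.2, -0.5, -0.5]
width: 33.4
t 4.17 at [614.8 334.5  52.3] w 33.4 F [ 0.2 -0.5 -0.5] q [0.48 0.76 1.54 0.   0.84 0.48]
shift/1000 [-0.1477 -0.002  -0.0007] turn/30deg [-0.006  0.001 -0.001]
```

```bash
python3 -m creep '[0,0,0,0,0,0,0, 0,0,0,0,0,0,0, 0,-0.02,0,0,0,0,0, 0,-0.06,0,0,0,0,0, 0,-0.1,0,0,0,0,0, 0,-0.148,0,0,0,0,0, 0,-0.148,0,0,0,0,0]'; python3 go.py 453 -315 200
```

```text
t: 5.05
ee_pos: [617.0, 335.7, 205.7]
orientation: [0.006, 1.563, 0.001]
ft_force: [-0.4, -0.0, -0.8]
width: 31.9
t 5.05 at [617.  335.7 205.7] w 31.9 F [-0.4 -0.  -0.8] q [0.48 0.57 1.48 0.   1.08 0.48]
shift/1000 [ 0.0016 -0.6512 -0.162 ] turn/30deg [-0.006  0.015 -0.008]
```

```bash
python3 -m creep '[0,0,-0.025,-0.006,0,0,0, 0,0,-0.065,-0.016,0,0,0, 0,0,-0.11,-0.027,0,0,0, 0,0,-0.155,-0.038,0,0,0, 0,0,-0.20,-0.05,0,0,0, 0,0,-0.245,-0.061,0,0,0, 0,0,-0.29,-0.072,0,0,0, 0,0,-0.335,-0.083,0,0,0]';  python3 -m creep '[0,0,-0.045,-0.011,0,0,0, 0,0,-0.09,-0.022,0,0,0, 0,0,-0.135,-0.034,0,0,0, 0,0,-0.18,-0.045,0,0,0, 0,0,-0.225,-0.056,0,0,0, 0,0,-0.27,-0.067,0,0,0, 0,0,-0.3,-0.077,0,0,0, 0,0,-0.315,-0.079,0,0,0]'; python3 go.py 453 -315 58
```

```text
t: 6.05
ee_pos: [529.5, -1.7, 199.4]
orientation: [0.002, 1.572, -0.002]
ft_force: [0.6, 0.3, -0.2]
width: 31.6
t: 7.05
ee_pos: [449.6, -316.1, 199.3]
orientation: [0.004, 1.572, -0.003]
ft_force: [-0.0, 1.0, -0.4]
width: 31.6
t 7.05 at [ 449.6 -316.1  199.3] w 31.6 F [-0.   1.  -0.4] q [-0.63  0.37  1.83  0.    0.94 -0.63]
shift/1000 [0.1413 0.0011 0.0035] turn/30deg [-0.01  -0.001 -0.001]
```

```bash
python3 -m creep '[0,0.03,0.001,0.002,0,0,0, 0,0.08,0.001,0.003,0,0,0, 0,0.12,0.001,0.003,0,0,0, 0,0.125,0.001,0.003,0,0,0, 0,0.125,0.001,0.003,0,0,0]'; python3 go.py 453 -315 57
cat > look.py <<'E'
import sys
from h import *
# x y name
x,y=float(sys.argv[1]),float(sys.argv[2]);n=sys.argv[3];out=[]
for c in("top","side"):
    im=ctrl.get_image(c);np.save(f"{n}_{c}.npy",im,allow_pickle=True)
    f=im["frame"][:,:,::-1];p=proj(im,[x,y,40])
    u=int(np.clip(p[0],50,509));v=int(np.clip(p[1],50,369))
    a=f[v-50:v+50,u-50:u+50];out.append(cv2.resize(a,(400,400),interpolation=cv2.INTER_CUBIC));print(c,"crop origin",u-50,v-50,"x4")
cv2.imwrite(f"pics/{n}.png",np.hstack(out))
E
python3 look.py 453 -315 w1
```

```text
t: 7.68
ee_pos: [454.0, -313.9, 75.2]
orientation: [0.002, 1.571, -0.002]
ft_force: [0.4, -0.5, -0.1]
width: 31.6
t 7.67 at [ 454.  -313.9   75.2] w 31.6 F [ 0.4 -0.5 -0.1] q [-0.63  0.57  1.88  0.    0.69 -0.62]
shift/1000 [ 0.0182 -0.0011 -0.001 ] turn/30deg [-0.005  0.    -0.   ]
top crop origin 343 189 x4
side crop origin 214 267 x4
```

View pics/w1.png

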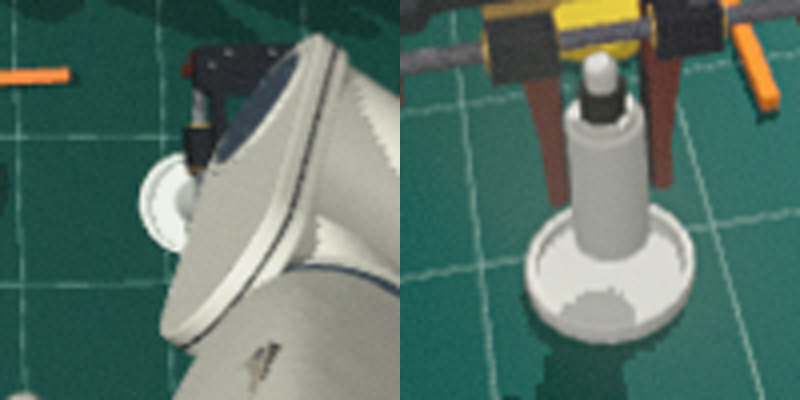

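```bash
python3 -m creep '[0,0.006,0.0,0.0,0,0,0, 0,0.012,0,0,0,0,0, 0,0.017,0,0,0,0,0, 0,0.018,0,0,0,0,0, 0,0.018,0,0,0,0,0]'; python3 go.py 453 -315 57
```

```text
t: 8.4
ee_pos: [453.5, -314.1, 56.5]
orientation: [0.003, 1.571, -0.002]
ft_force: [-0.1, 0.2, -1.0]
width: 31.4
t 8.4 at [ 453.5 -314.1   56.5] w 31.4 F [-0.1  0.2 -1. ] q [-0.63  0.6   1.89  0.    0.65 -0.62]
shift/1000 [-0.0005 -0.0009 -0.0005] turn/30deg [-0.006 -0.    -0.   ]
```

```bash
python3 -m creep '[0.45,0.0005,0,0,0,0,0, 0.5,0.0005,0,0,0,0,0, 0.8,0,0,0,0,0,0, 0.8,0,0,0,0,0,0, 0.8,-0.04,0,0,0,0,0, 0.8,-0.09,0,0,0,0,0, 0.8,-0.145,0,0,0,0,0, 0.8,-0.145,0,0,0,0,0]'; python3 go.py 470.5 1.2 200
```

```text
t: 9.4
ee_pos: [455.8, -315.7, 206.1]
orientation: [-0.002, 1.564, -0.006]
ft_force: [0.5, -0.2, -0.5]
width: 70.2
t 9.4 at [ 455.8 -315.7  206.1] w 70.2 F [ 0.5 -0.2 -0.5] q [-0.63  0.37  1.82  0.    0.94 -0.62]
shift/1000 [0.0046 0.317  0.0137] turn/30deg [-0.006  0.013  0.01 ]
```

```bash
python3 look.py 453 -315 w2
```

```text
top crop origin 343 189 x4
side crop origin 214 267 x4
```

View pics/w2.png

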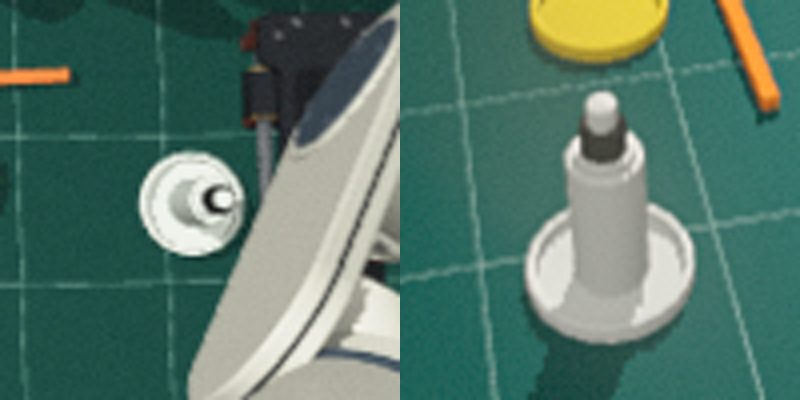

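White stands inside its dish (the base is inside the rim in both views). Next is yellow.

```bash
python3 -m creep '[0.8,0,0.04,0.002,0,0,0, 0.8,0,0.09,0.004,0,0,0, 0.8,0,0.14,0.008,0,0,0, 0.8,0,0.19,0.01,0,0,0, 0.8,0,0.24,0.013,0,0,0, 0.8,0,0.29,0.016,0,0,0, 0.8,0,0.316,0.017,0,0,0, 0.8,0,0.316,0.017,0,0,0]'; python3 go.py 470.5 1.2 51
```

```text
t: 10.5
ee_pos: [470.4, 3.2, 200.0]
orientation: [0.0, 1.574, 0.0]
ft_force: [-0.6, 0.6, 0.7]
width: 70.7
t 10.5 at [470.4   3.2 200. ] w 70.7 F [-0.6  0.6  0.7] q [-0.02  0.26  2.    0.    0.88 -0.02]
shift/1000 [ 0.149  -0.0021  0.0006] turn/30deg [-0.    -0.007 -0.   ]
```

```bash
python3 -m creep '[0.8,0.0,0,0,0,0,0, 0.8,0.04,0,0,0,0,0, 0.8,0.09,0,0,0,0,0, 0.8,0.09,0,0,0,0,0]'; python3 go.py 470.5 1.2 51;python3 look.py 470 1 y1
```

```text
t: 11.0
ee_pos: [468.6, 0.8, 108.8]
orientation: [0.004, 1.579, -0.004]
ft_force: [-0.7, 0.0, -0.2]
width: 70.3
t 11.0 at [468.6   0.8 108.8] w 70.3 F [-0.7  0.  -0.2] q [-0.02  0.42  2.05 -0.    0.67 -0.02]
shift/1000 [0.0577 0.0004 0.0024] turn/30deg [-0.009 -0.016 -0.   ]
top crop origin 223 184 x4
side crop origin 200 166 x4
```

View pics/y1.png

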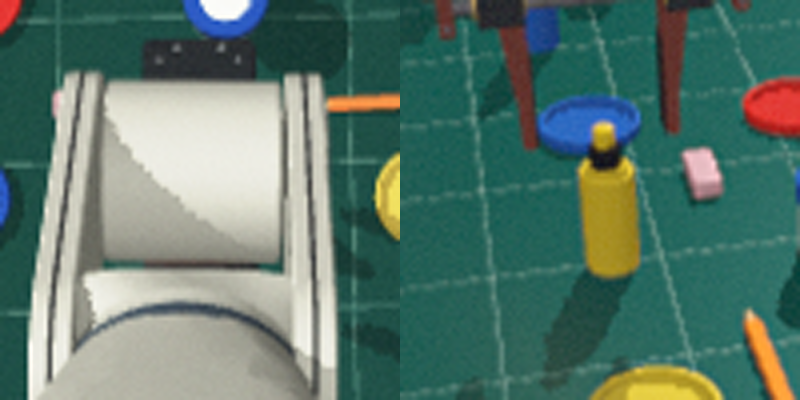

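```bash
python3 -m creep '[0.8,0.03,0,0.001,0,0,0, 0.8,0.059,0,0.001,0,0,0, 0.8,0.059,0,0.001,0,0,0, 0,0.059,0,0.001,0,0,0, 0,0.059,0,0.001,0,0,0, 0,0.059,0,0.001,0,0,0, 0,0.059,0,0.001,0,0,0, 0,0.059,0,0.001,0,0,0]'; python3 -m creep '[0,0,0,0,0,0,0, 0,0,0,0,0,0,0]'; python3 go.py 473.5 -148.5 200
```

```text
t: 12.1
ee_pos: [472.7, 1.8, 53.0]
orientation: [0.002, 1.57, -0.002]
ft_force: [-0.8, -0.2, 5.9]
width: 32.0
t: 12.35
ee_pos: [472.7, 1.9, 53.0]
orientation: [0.002, 1.571, -0.002]
ft_force: [-0.8, -1.3, 7.4]
width: 31.7
t 12.35 at [472.7   1.9  53. ] w 31.7 F [-0.8 -1.3  7.4] q [-0.02  0.54  2.06 -0.    0.54 -0.02]
shift/1000 [-0.147  -0.1504  0.0013] turn/30deg [-0.006  0.     0.   ]
```

```bash
python3 -m creep '[0,-0.015,0,0,0,0,0, 0,-0.05,0,0,0,0,0, 0,-0.1,0,0,0,0,0, 0,-0.145,0,0,0,0,0, 0,-0.15,0,0,0,0,0, 0,-0.15,0,0,0,0,0]'; python3 go.py 473.5 -148.5 200;python3 look.py 471 1 y2
```

```text
t: 13.1
ee_pos: [472.3, 1.8, 202.9]
orientation: [0.002, 1.57, -0.002]
ft_force: [-0.3, 0.1, -1.4]
width: 31.4
t 13.1 at [472.3   1.8 202.9] w 31.4 F [-0.3  0.1 -1.4] q [-0.02  0.26  1.99 -0.    0.89 -0.02]
shift/1000 [ 0.0029 -0.1503  0.0017] turn/30deg [-0.006  0.001  0.   ]
top crop origin 223 183 x4
side crop origin 201 166 x4
```

View pics/y2.png

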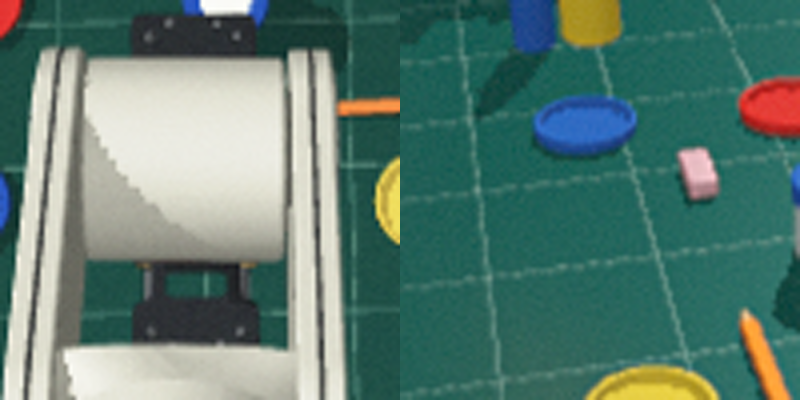

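```bash
python3 -m creep '[0,0,-0.03,0,0,0,0, 0,0,-0.07,0.001,0,0,0, 0,0,-0.11,0.001,0,0,0, 0,0,-0.14,0.001,0,0,0, 0,0,-0.15,0.001,0,0,0, 0,0,-0.15,0.001,0,0,0, 0,0,-0.15,0.001,0,0,0]'; python3 -m creep '[0,0.03,0,0,0,0,0, 0,0.08,0,0,0,0,0, 0,0.12,0,0,0,0,0, 0,0.127,0,0,0,0,0, 0,0.127,0,0,0,0,0, 0,0.127,0,0,0,0,0]'; python3 go.py 473.5 -148.5 57;python3 look.py 473 -148 y3
```

```text
t: 14.08
ee_pos: [472.8, -147.2, 202.2]
orientation: [0.002, 1.572, -0.001]
ft_force: [0.1, -0.3, -0.3]
width: 31.3
t: 14.82
ee_pos: [474.2, -148.3, 77.2]
orientation: [0.002, 1.568, -0.003]
ft_force: [-0.0, 0.2, 0.6]
width: 31.6
t 14.82 at [ 474.2 -148.3   77.2] w 31.6 F [-0.   0.2  0.6] q [-0.33  0.51  2.01  0.    0.62 -0.32]
shift/1000 [ 0.0202 -0.0002 -0.0008] turn/30deg [-0.005  0.005  0.002]
top crop origin 280 182 x4
side crop origin 211 204 x4
```

View pics/y3.png

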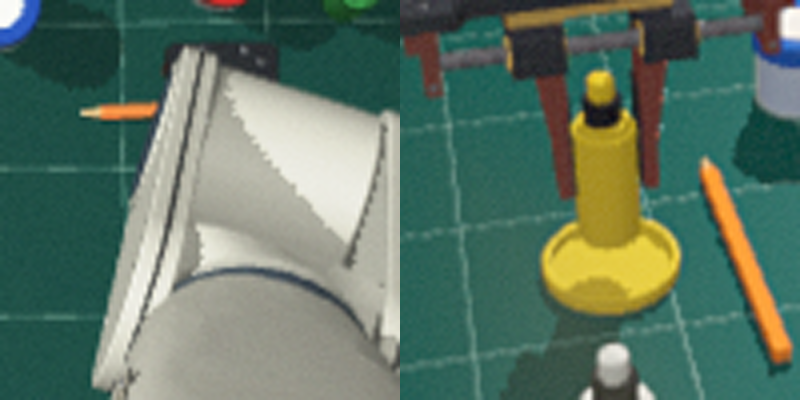

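```bash
python3 -m creep '[0,0.006,0,0,0,0,0, 0,0.012,0,0,0,0,0, 0,0.017,0,0,0,0,0, 0,0.02,0,0,0,0,0, 0,0.02,0,0,0,0,0, 0,0.02,0,0,0,0,0]'; python3 go.py 473.5 -148.5 57
```

```text
t: 15.68
ee_pos: [472.8, -148.2, 56.7]
orientation: [0.002, 1.571, -0.002]
ft_force: [-4.5, 1.0, 18.6]
width: 31.7
t 15.68 at [ 472.8 -148.2   56.7] w 31.7 F [-4.5  1.  18.6] q [-0.33  0.55  2.01 -0.    0.58 -0.32]
shift/1000 [-0.0003 -0.0003  0.0007] turn/30deg [-0.006 -0.001 -0.   ]
```

```bash
python3 -m creep '[0,-0.001,0,0,0,0,0, 0,-0.001,0,0,0,0,0]'; python3 -m creep '[0.45,0,0,0,0,0,0, 0.5,0,0,0,0,0,0, 0.8,0,0,0,0,0,0, 0.8,0,0,0,0,0,0, 0.8,-0.04,0,0,0,0,0, 0.8,-0.09,0,0,0,0,0, 0.8,-0.145,0,0,0,0,0, 0.8,-0.145,0,0,0,0,0]'; python3 go.py 617.5 -335.7 205;python3 look.py 473 -148 y4
```

```text
t: 15.92
ee_pos: [473.2, -148.2, 56.7]
orientation: [0.002, 1.571, -0.002]
ft_force: [-1.6, -0.1, 6.6]
width: 31.4
t: 16.92
ee_pos: [475.6, -149.0, 205.6]
orientation: [0.0, 1.563, -0.004]
ft_force: [0.8, -0.4, -0.6]
width: 70.4
t 16.93 at [ 475.6 -149.   205.6] w 70.4 F [ 0.8 -0.4 -0.6] q [-0.33  0.29  1.94  0.    0.9  -0.32]
shift/1000 [ 0.0023 -0.1863  0.1425] turn/30deg [-0.006  0.015  0.005]
top crop origin 280 182 x4
side crop origin 211 204 x4
```

View pics/y4.png

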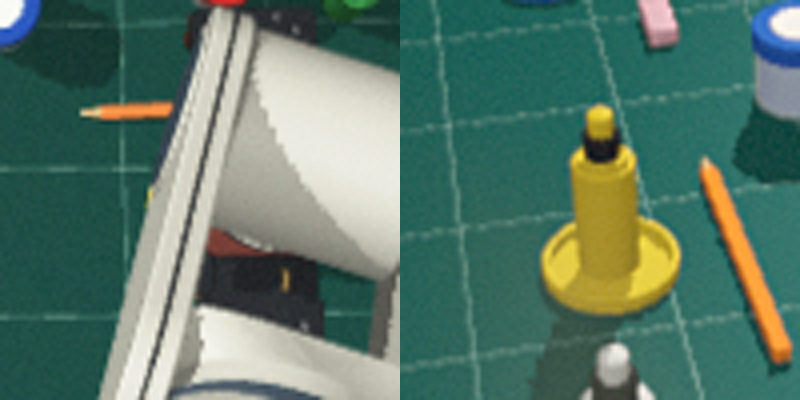

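```bash
python3 -m creep '[0.8,0,-0.03,0.023,0,0,0, 0.8,0,-0.065,0.05,0,0,0, 0.8,0,-0.1,0.077,0,0,0, 0.8,0,-0.135,0.103,0,0,0, 0.8,0,-0.17,0.13,0,0,0, 0.8,0,-0.187,0.1435,0,0,0, 0.8,0,-0.187,0.1435,0,0,0, 0.8,0,-0.187,0.1435,0,0,0]'; python3 go.py 617.5 -335.7 51
```

```text
t: 18.02
ee_pos: [614.7, -334.5, 199.8]
orientation: [0.004, 1.574, -0.001]
ft_force: [0.1, -0.0, 0.5]
width: 70.6
t 18.02 at [ 614.7 -334.5  199.8] w 70.6 F [ 0.1 -0.   0.5] q [-0.52  0.58  1.48  0.    1.09 -0.51]
shift/1000 [ 0.1488 -0.0015  0.0032] turn/30deg [-0.006 -0.006 -0.003]
```

```bash
python3 -m creep '[0.8,0.0,0,0,0,0,0, 0.8,0.04,0,0,0,0,0, 0.8,0.09,0,0,0,0,0, 0.8,0.09,0,0,0,0,0, 0.8,0.09,0,0,0,0,0]'; python3 go.py 617.5 -335.7 51;python3 look.py 617 -336 r1
```

```text
t: 18.65
ee_pos: [616.7, -335.7, 113.4]
orientation: [0.002, 1.569, -0.003]
ft_force: [0.1, 0.1, -0.1]
width: 70.2
t 18.65 at [ 616.7 -335.7  113.4] w 70.2 F [ 0.1  0.1 -0.1] q [-0.52  0.68  1.52  0.    0.94 -0.51]
shift/1000 [0.0624 0.0001 0.0007] turn/30deg [-0.005  0.003  0.002]
top crop origin 348 127 x4
side crop origin 315 260 x4
```

View pics/r1.png

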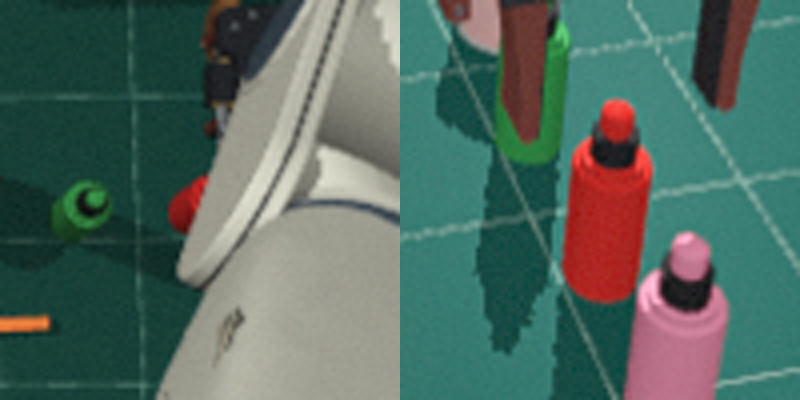

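```bash
python3 -m creep '[0.8,0.02,0,0.001,0,0,0, 0.8,0.045,0,0.001,0,0,0, 0.8,0.061,0,0.001,0,0,0, 0.8,0.061,0,0.001,0,0,0, 0,0.061,0,0.001,0,0,0, 0,0.061,0,0.001,0,0,0, 0,0.061,0,0.001,0,0,0, 0,0.061,0,0.001,0,0,0]'; python3 -m creep '[0,0,0,0,0,0,0, 0,0,0,0,0,0,0, 0,0,0,0,0,0,0]'; python3 go.py 617.5 161 205
```

```text
t: 19.75
ee_pos: [617.2, -335.7, 51.1]
orientation: [0.002, 1.57, -0.003]
ft_force: [0.1, -0.3, 0.8]
width: 33.8
t: 20.12
ee_pos: [617.2, -335.7, 51.0]
orientation: [0.002, 1.57, -0.003]
ft_force: [0.3, 0.2, 4.2]
width: 31.4
t 20.12 at [ 617.2 -335.7   51. ] w 31.4 F [0.3 0.2 4.2] q [-0.52  0.77  1.53 -0.    0.85 -0.51]
shift/1000 [-0.1541  0.4967 -0.0012] turn/30deg [-0.006  0.001  0.   ]
```

```bash
python3 -m creep '[0,-0.015,0,0,0,0,0, 0,-0.05,0,0,0,0,0, 0,-0.1,0,0,0,0,0, 0,-0.145,0,0,0,0,0, 0,-0.155,0,0,0,0,0, 0,-0.155,0,0,0,0,0]'; python3 go.py 617.5 161 205;python3 look.py 617 -336 r2
```

```text
t: 20.88
ee_pos: [616.9, -335.6, 206.1]
orientation: [0.002, 1.57, -0.003]
ft_force: [0.8, -0.7, -1.3]
width: 31.8
t 20.88 at [ 616.9 -335.6  206.1] w 31.8 F [ 0.8 -0.7 -1.3] q [-0.52  0.58  1.47  0.    1.09 -0.51]
shift/1000 [ 0.0009  0.4966 -0.001 ] turn/30deg [-0.006  0.001  0.001]
top crop origin 348 127 x4
side crop origin 315 260 x4
```

View pics/r2.png

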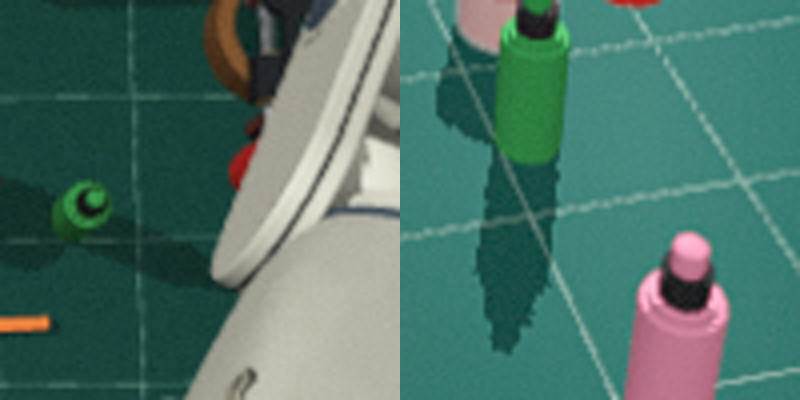

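Red is held and its neighbours haven't moved. Now I'll carry it to the red dish.

```bash
python3 -m creep '[0,0,0.025,0,0,0,0, 0,0,0.065,0,0,0,0, 0,0,0.11,0,0,0,0, 0,0,0.155,0,0,0,0, 0,0,0.2,0,0,0,0, 0,0,0.245,0,0,0,0, 0,0,0.29,0,0,0,0, 0,0,0.33,0,0,0,0]'; python3 -m creep '[0,0,0.045,0,0,0,0, 0,0,0.09,0,0,0,0, 0,0,0.13,0,0,0,0, 0,0,0.155,0,0,0,0, 0,0,0.166,0,0,0,0, 0,0,0.166,0,0,0,0, 0,0,0.166,0,0,0,0]'; python3 go.py 617.5 161 75
```

```text
t: 21.98
ee_pos: [616.5, -2.7, 204.3]
orientation: [0.002, 1.573, -0.001]
ft_force: [0.4, -1.3, -0.6]
width: 31.6
t: 22.85
ee_pos: [618.3, 159.6, 205.3]
orientation: [0.003, 1.572, -0.003]
ft_force: [0.3, -0.1, 0.2]
width: 31.8
t 22.85 at [618.3 159.6 205.3] w 31.8 F [ 0.3 -0.1  0.2] q [ 0.23  0.49  1.63 -0.    1.03  0.24]
shift/1000 [ 0.1303  0.0014 -0.0007] turn/30deg [-0.007 -0.001  0.001]
```

```bash
python3 -m creep '[0,0.03,0,0,0,0,0, 0,0.08,0,0,0,0,0, 0,0.12,0,0,0,0,0, 0,0.13,0,0,0,0,0, 0,0.13,0,0,0,0,0, 0,0.13,0,0,0,0,0]'; python3 go.py 617.5 161 55.5;python3 look.py 617 161 r3
```

```text
t: 23.6
ee_pos: [619.9, 160.4, 77.5]
orientation: [0.003, 1.568, -0.002]
ft_force: [-0.1, 0.3, -0.6]
width: 31.5
t 23.6 at [619.9 160.4  77.5] w 31.5 F [-0.1  0.3 -0.6] q [ 0.23  0.66  1.68 -0.    0.8   0.24]
shift/1000 [ 0.022   0.0006 -0.0025] turn/30deg [-0.007  0.005 -0.001]
top crop origin 163 130 x4
side crop origin 247 130 x4
```

View pics/r3.png

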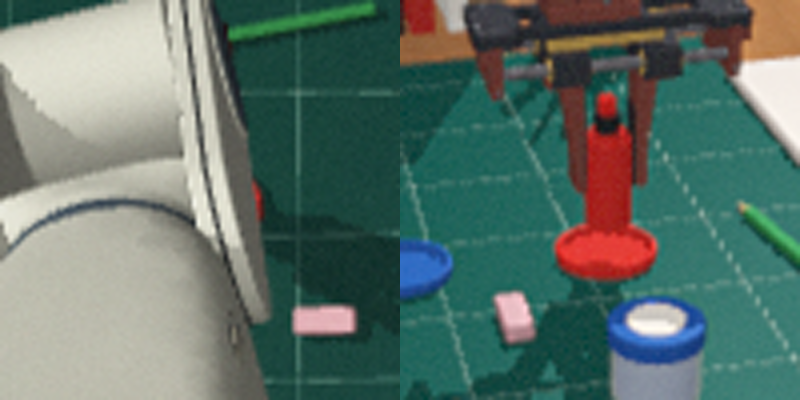

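```bash
python3 -m creep '[0,0.006,0,-0.001,0,0,0, 0,0.012,0,-0.001,0,0,0, 0,0.017,0,-0.001,0,0,0, 0,0.02,0,-0.001,0,0,0, 0,0.02,0,-0.001,0,0,0, 0,0.02,0,-0.001,0,0,0]'; python3 go.py 617.5 161 55.5
```

```text
t: 24.45
ee_pos: [617.6, 160.4, 55.7]
orientation: [0.002, 1.571, -0.002]
ft_force: [0.1, -0.5, -1.0]
width: 31.4
t 24.45 at [617.6 160.4  55.7] w 31.4 F [ 0.1 -0.5 -1. ] q [0.24 0.69 1.69 0.   0.76 0.24]
shift/1000 [ 0.0002  0.0006 -0.0001] turn/30deg [-0.006  0.    -0.   ]
```

```bash
python3 -m creep '[0,0.001,0,0,0,0,0, 0,0.001,0,0,0,0,0]'; python3 -m creep '[0.45,0,0,0,0,0,0, 0.5,0,0,0,0,0,0, 0.8,0,0,0,0,0,0, 0.8,0,0,0,0,0,0, 0.8,-0.04,0,0,0,0,0, 0.8,-0.09,0,0,0,0,0, 0.8,-0.145,0,0,0,0,0, 0.8,-0.145,0,0,0,0,0]'; python3 go.py 454 313.5 200;python3 look.py 617 161 r4
```

```text
t: 24.7
ee_pos: [617.7, 160.4, 55.0]
orientation: [0.003, 1.57, -0.002]
ft_force: [-1.1, -0.6, 3.2]
width: 31.6
t: 25.7
ee_pos: [620.4, 161.1, 204.7]
orientation: [0.004, 1.562, -0.001]
ft_force: [0.8, 0.5, 0.5]
width: 70.2
t 25.7 at [620.4 161.1 204.7] w 70.2 F [0.8 0.5 0.5] q [0.24 0.49 1.63 0.   1.02 0.24]
shift/1000 [ 0.0036  0.1519 -0.1669] turn/30deg [-0.006  0.017 -0.004]
top crop origin 163 130 x4
side crop origin 247 130 x4
```

View pics/r4.png

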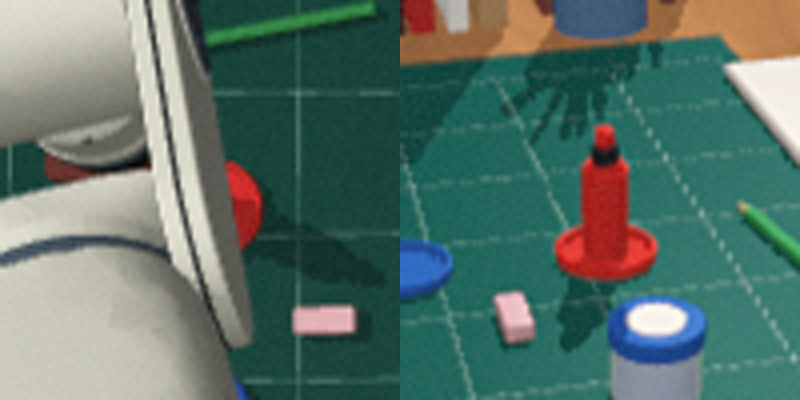

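Red is standing in its dish. Blue next.

```bash
python3 -m creep '[0.8,0,0.025,-0.027,0,0,0, 0.8,0,0.055,-0.06,0,0,0, 0.8,0,0.085,-0.093,0,0,0, 0.8,0,0.115,-0.125,0,0,0, 0.8,0,0.145,-0.157,0,0,0, 0.8,0,0.153,-0.164,0,0,0, 0.8,0,0.153,-0.164,0,0,0, 0.8,0,0.153,-0.164,0,0,0]'; python3 go.py 454 313.5 51;python3 -m creep '[0.8,0.0,0,0,0,0,0, 0.8,0.04,0,0,0,0,0, 0.8,0.088,0,0,0,0,0, 0.8,0.088,0,0,0,0,0, 0.8,0.088,0,0,0,0,0]'; python3 go.py 454 313.5 51;python3 look.py 454 313 b1
```

```text
t: 26.8
ee_pos: [454.7, 313.1, 199.1]
orientation: [0.003, 1.571, -0.004]
ft_force: [0.7, -0.1, 1.1]
width: 70.3
t 26.8 at [454.7 313.1 199.1] w 70.3 F [ 0.7 -0.1  1.1] q [ 0.58  0.38  1.83 -0.    0.94  0.59]
shift/1000 [ 0.1481  0.0004 -0.0007] turn/30deg [-0.008 -0.001  0.001]
t: 27.42
ee_pos: [455.0, 314.0, 112.8]
orientation: [0.003, 1.57, -0.002]
ft_force: [0.1, 0.3, -0.3]
width: 70.5
t 27.43 at [455.  314.  112.8] w 70.5 F [ 0.1  0.3 -0.3] q [ 0.58  0.51  1.87 -0.    0.76  0.59]
shift/1000 [ 0.0618 -0.0005 -0.0011] turn/30deg [-0.007  0.002 -0.001]
top crop origin 105 192 x4
side crop origin 182 114 x4
```

View pics/b1.png

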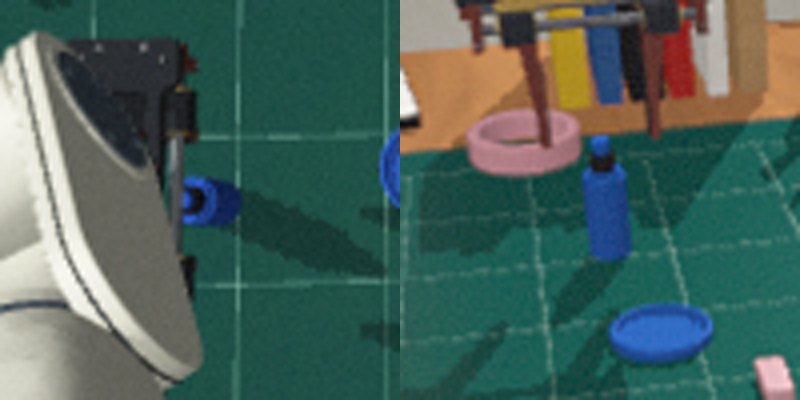

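```bash
python3 -m creep '[0.8,0.02,0,0,0,0,0, 0.8,0.045,0,0,0,0,0, 0.8,0.061,0,0,0,0,0, 0.8,0.061,0,0,0,0,0, 0,0.061,0,0,0,0,0, 0,0.061,0,0,0,0,0, 0,0.061,0,0,0,0,0, 0,0.061,0,0,0,0,0]'; python3 -m creep '[0,0,0,0,0,0,0, 0,0,0,0,0,0,0, 0,0,0,0,0,0,0]'; python3 go.py 476 168.2 205
```

```text
t: 28.52
ee_pos: [454.2, 314.0, 51.0]
orientation: [0.003, 1.57, -0.002]
ft_force: [0.3, -0.1, -0.2]
width: 33.7
t: 28.9
ee_pos: [454.2, 314.0, 50.9]
orientation: [0.003, 1.571, -0.002]
ft_force: [0.1, 0.4, 4.2]
width: 31.2
t 28.9 at [454.2 314.   50.9] w 31.2 F [0.1 0.4 4.2] q [0.58 0.61 1.89 0.   0.64 0.59]
shift/1000 [-0.1541 -0.1457  0.0223] turn/30deg [-0.006  0.001 -0.   ]
```

```bash
python3 -m creep '[0,-0.015,0,0,0,0,0, 0,-0.05,0,0,0,0,0, 0,-0.1,0,0,0,0,0, 0,-0.115,0,0,0,0,0, 0,-0.115,0,0,0,0,0]'; python3 -m creep '[0,0,-0.03,0.004,0,0,0, 0,0,-0.07,0.01,0,0,0, 0,0,-0.11,0.016,0,0,0, 0,0,-0.14,0.021,0,0,0, 0,0,-0.146,0.022,0,0,0, 0,0,-0.146,0.022,0,0,0, 0,0,-0.146,0.022,0,0,0]'; python3 go.py 476 168.2 76
```

```text
t: 29.52
ee_pos: [454.4, 314.1, 166.7]
orientation: [0.003, 1.569, -0.001]
ft_force: [0.4, -0.2, -0.8]
width: 31.3
t: 30.4
ee_pos: [475.3, 168.6, 165.2]
orientation: [0.002, 1.571, -0.002]
ft_force: [0.5, 0.4, 0.1]
width: 31.2
t 30.4 at [475.3 168.6 165.2] w 31.2 F [0.5 0.4 0.1] q [0.32 0.36 1.95 0.   0.83 0.32]
shift/1000 [ 0.0892 -0.0004  0.0007] turn/30deg [-0.005 -0.001  0.   ]
```

```bash
python3 -m creep '[0,0.03,0,0,0,0,0, 0,0.065,0,0,0,0,0, 0,0.09,0,0,0,0,0, 0,0.09,0,0,0,0,0, 0,0.09,0,0,0,0,0]'; python3 go.py 476 168.2 55.5;python3 look.py 476 168 b3
```

```text
t: 31.02
ee_pos: [476.0, 168.5, 76.3]
orientation: [0.002, 1.57, -0.002]
ft_force: [0.9, -0.8, -0.9]
width: 31.3
t 31.02 at [476.  168.5  76.3] w 31.3 F [ 0.9 -0.8 -0.9] q [0.32 0.52 1.99 0.   0.63 0.32]
shift/1000 [ 0.0208 -0.0003  0.    ] turn/30deg [-0.004  0.001 -0.001]
top crop origin 160 182 x4
side crop origin 195 135 x4
```

View pics/b3.png

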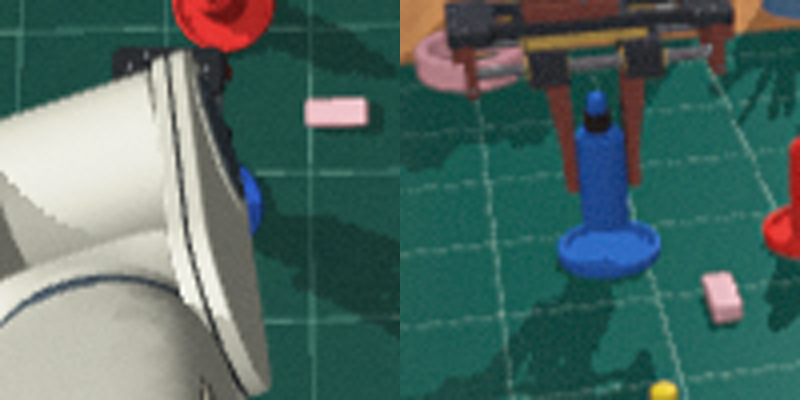

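```bash
python3 -m creep '[0,0.006,0,0,0,0,0, 0,0.012,0,0,0,0,0, 0,0.017,0,0,0,0,0, 0,0.021,0,0,0,0,0, 0,0.021,0,0,0,0,0, 0,0.021,0,0,0,0,0]'; python3 go.py 476 168.2 55.0
```

```text
t: 31.88
ee_pos: [475.6, 167.8, 54.6]
orientation: [0.002, 1.571, -0.003]
ft_force: [-0.2, -1.2, 1.4]
width: 31.6
t 31.88 at [475.6 167.8  54.6] w 31.6 F [-0.2 -1.2  1.4] q [0.32 0.56 1.99 0.   0.59 0.32]
shift/1000 [-0.0004  0.0004  0.0004] turn/30deg [-0.006 -0.     0.   ]
```

```bash
python3 -m creep '[0.45,0,0,0,0,0,0, 0.5,0,0,0,0,0,0, 0.8,0,0,0,0,0,0, 0.8,0,0,0,0,0,0, 0.8,-0.04,0,0,0,0,0, 0.8,-0.09,0,0,0,0,0, 0.8,-0.145,0,0,0,0,0, 0.8,-0.19,0,0,0,0,0]'; python3 -m creep '[0.8,0,0.05,0,0,0,0, 0.8,0,0.1,-0.01,0,0,0, 0.8,0,0.15,-0.02,0,0,0, 0.8,0,0.2,-0.04,0,0,0, 0.8,0,0.25,-0.06,0,0,0, 0.8,0,0.3,-0.08,0,0,0, 0.8,0,0.3,-0.08,0,0,0, 0.8,0,0.3,-0.08,0,0,0]'
python3 - <<'E'
from h import *
for n in("top","side"):
    im=ctrl.get_image(n); cv2.imwrite(f"pics/{n}9.png",im["frame"][:,:,::-1])
E
```

```text
t: 32.88
ee_pos: [475.7, 167.9, 246.9]
orientation: [0.003, 1.569, -0.002]
ft_force: [0.2, 0.3, 0.1]
width: 70.0
t: 33.88
ee_pos: [396.3, 467.5, 244.3]
orientation: [0.001, 1.571, -0.003]
ft_force: [-0.0, -0.0, 0.8]
width: 70.3
```

View pics/top9.png

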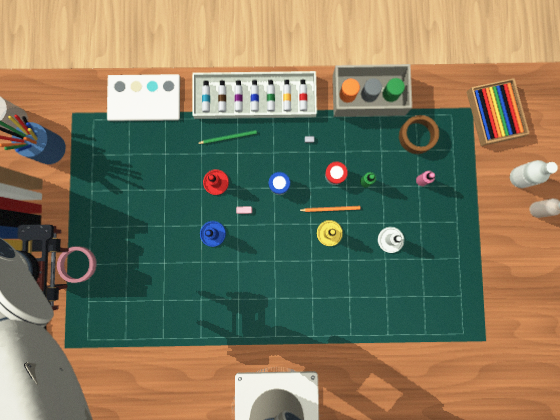

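View pics/side9.png

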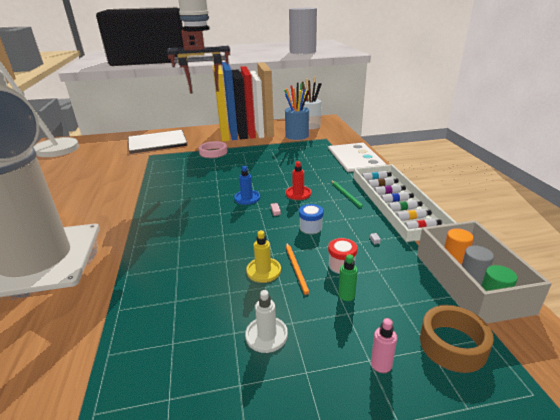

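Both views show all four bottles upright in their dishes. In the top view, white is at (391,240), yellow at (330,233), red at (216,182) and blue at (213,234). The jars are still at (280,182) and (336,173), as at the start.

```bash
python3 -c "
from workcell import ctrl
print(ctrl.close_job())"
```

```text
the job is handed in; nothing more can be done
None
```

I stood the four ink bottles in the dishes of their own colour, in the order white, yellow, red, blue, and handed the job in at about 34 s of robot time.

The last top and side pictures show all four upright inside their rims. Both paint jars and the green and pink bottles are where they stood at the start. The gripper is open, well above and clear of everything placed.

- **Yellow set-down force:** yellow touched down with about 19 N at the wrist. I eased off 1 mm before releasing it.
- **Camera disagreement:** the two cameras disagreed by about 1–3 pixels on the dish positions, well inside the 15 mm of play in each dish.

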